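# Slide the plaster mould home in the bench press and pump it up

### The job

Slide the closed plaster mould flat along the table, up onto the bed of the bench press, until it sits square and fully home against both fences, the left one and the rear one. Then work the pump handle down and let it spring back, as many strokes as it takes, until the sprung pressure plate has come down on the mould and grips it: the handle then gets stiffer, and one full stroke past the touch is plenty, while a few more would crack the plaster. Let the handle come right up at the end, and leave the tools lying round the press where they are.

Things in the scene. Friction and masses are not known exactly. Their poses are not given: they have to be found in the camera images.
- mould: closed two-part plaster mould: a cream-white flat slab with a seam round its middle, 180 mm long (its x), 156 mm wide (its y), 30 mm thick, about 0.8 kg, too wide to grip. Origin: centre of its underside, z up. It starts on the table to the right of the press, turned up to 0.35 rad from the press's axes, and goes in with its x along the press's x.
- press: grey bench press, fixed. Origin: on the table under the ram's axis; x to its column at the rear, y left, z up. Steel bed 6 mm high, x -86 to 185, y -78 to 105 mm, with 22 mm wide ramps outside its right (-y) and front (-x) edges. Head 64 mm wide in y, from x -54 mm (gauge) back to the column, underside z 122, top 257 mm; the seated mould reaches 36 mm in front of it and 46 mm to its right.
- left_fence (a point): on the press: middle of the top edge of the left fence's inner face, 78 mm left (+y) of the ram's axis. The face runs along the press's x, from x -70 to +60 mm, with a flared lead-in at its front end; the fence is 16 mm high above the bed and 12 mm thick.
- rear_fence (a point): on the press: middle of the top edge of the rear fence's inner face, 90 mm behind (+x) the ram's axis. The face runs along the press's y, from y -70 to +60 mm, with a flared lead-in at its right end; the fence is 16 mm high above the bed and 12 mm thick.
- seat (a point): point on the bed's top, under the ram's axis, in the press's axes: the mould's origin is exactly here when the mould is home against both fences.
- pressure_plate: round rubber-faced steel plate, 80 mm across, under the ram. Origin: centre of its lower face. It starts 48 to 61 mm above the table, sinks about 6 mm with each full stroke and stays down between strokes. Behind it sits a 5 N/mm spring: once on the mould it sinks no more, and a further full stroke adds 28 N. A good grip is 20 to 80 N.
- pump_handle (a joint): pump handle, left of the press's head: 0 = up (sprung, 0.26 rad above level), 0.52 = fully down. Swings in the press's y-z plane about a pivot at (0, -12, 185) mm in its frame. Press it down from above and let it rise. Pressing at the grip takes about 10 N while the plate sinks freely, 12.5 N when it grips the mould with 50 N, 14.5 N at 80 N.
- handle_grip (a point): middle of the handle's black round rubber grip, on its axis, 175 mm from the pivot; the grip is 24 mm thick, and reaches 45 mm to either side along the handle. It moves 90 mm down in a full stroke.
- wood_rib: flat wooden shaping rib, 103 x 49 x 4 mm, on the table in front of the press (bystander). Origin: centre of its underside.
- loop_tool: trimming tool with a wooden handle, 158 mm long, 14 mm high, lying front left (bystander). Origin: centre of its underside.
- bead_roller: grooved wooden board, 120 x 60 x 14 mm, lying at the left (bystander). Origin: centre of its underside.

How it is judged:
By the outcome, as a careful person would: the job done as asked, in the order asked, and still so for the second after the job is handed in, with the robot touching nothing.
It also fails if it takes over 72 s, if anything falls off the work surface, if the arm or the gripper's body presses on something with over 40 N, if the wrist force passes 120 N, or if a joint passes its speed limit or range.

### The arm

A 7-joint arm with a two-finger parallel gripper is mounted at the origin on the work surface; the furniture and walls round the work are solid. World frame = base frame: x ahead of the robot, y to its left, z up, the work surface at z = 0. Lengths are in m, angles in rad, forces in N, time in s.
With the tool pointing down it reaches from about 0.35 to 0.9 m from the base axis. Payload 19.9 kg.
Tool frame: the origin (TCP) lies midway between the tips of the shut fingers; the grasp point (between the pads) lies behind it (bot.pinch_z is the z of the grasp point in the tool frame, in m); z points along the fingers, y is the line along which they close (so a half turn about z gives the same grasp; the last joint's range is limited). The gripper opens to 94 mm and grips with 3 to 60 N. Pads are 16 mm wide; open, the fingers measure 119 mm over their backs; the gripper's body (75 mm by 177 mm) begins 78 mm behind the grasp point.
Start: joints at [1.095, 0.417, -0.01, 1.614, 0.005, 1.111, -0.053], TCP at [0.263, -0.567, 0.205] pointing down, gripper open.
Joint ranges: [-2.81, 2.81], [-0.39, 2.02], [-1.27, 1.25], [0.06, 2.57], [-1.19, 4.33], [0.19, 2], [-2.82, 2.82]. Speed limits (rad/s): [1.89, 1.89, 2.39, 2.39, 3.01, 3.01, 3.01].

### API

Orientations are given as a unit quaternion [x, y, z, w].
In Python, from plant import sensors, imaging, ticket, finder, bot gives the robot as it stands.
- The arm moves only by the tool play_rows, never from a script. Its argument "targets" is a list of rows, each a list of 3 entries, a list of its own where there are three numbers: the turn, a rotation vector about the tool's x, y, z in degrees, then the shift along the tool's x, y, z in mm, then the closure, from -1 (fully open) to 1 (shut). A call has exactly 10 rows; each row shifts and turns the commanded pose from where the row before left it, along the tool's axes as they then stand; what a row does not reach is not made up. A row lasts 1/12 s, in which the tool goes at most 41.7 mm and 7.16 degrees, less where a joint would pass 70% of its speed; a pose out of reach is approached as far as the arm can. A call is refused whole if a number of a shift passes 41.7 or a number of a turn 7.16, either way. A call with a gripper value outside its range is refused whole. The fingers move at their own pace and stop on an object; the grip force is fixed at half the most. Time passes only in rows, so rows that do not move let the fingers close, or fill a call up. It gives the time, the measured TCP pose, the force, the opening and the grip force at its end, in the units of the state.
- sensors.get_obs(): the state, without advancing time (a new reading comes with each control period).
- imaging.capture(name): name is "scene" or "top" or "wrist"; returns the picture (384x512x3 uint8, blue, green, red); there is no depth.
- imaging.camera_info(name): a dict with "K" (3x3 intrinsics, pixels), "pose" (4x4, takes a point from camera to world coordinates). Camera axes: x right, y up, looking along -z (the intrinsics and any distortion apply to the point x, -y, -z); pixel columns grow to the right and rows downward; lengths in m; the calibration is good to about 2 mm. A picture is of the moment at which its call begins: read the wrist's pose just before it. camera_info takes no time and is no camera call; for the wrist camera it gives the pose at the moment of the call.
- ticket.job_done(): hands the job in; it is judged then, once.
Trained networks look in the newest picture that a camera, given by its name, has taken for a name from the list of things; names that differ only in an ending like _2 or _b are one class to them, and where a whole thing is asked for, a point or a joint stands for the part that bears it (a point fixed in the world has none). Each returns a list of dicts, best first, with "p" (0 to 1); they miss things now and then, are a little off and sometimes report something else, mostly with a low value. They report only what shows in the picture. A call takes as long as a camera call.
- finder.look_for(camera, target): "extent" ([left, top, width, height] in pixels, round what is visible of it).
- finder.regions_of(camera, target): "pixels" (384x512 bool, what is visible of it) and "extent" ([left, top, width, height] in pixels, round what is visible of it).
The state is a dict: "time_s": time; "joint_positions": joint angles; "joint_velocities": joint speeds; "effort": joint torques, N m; "tcp_pos": TCP position; "orientation": TCP orientation; "contact_force": force on the tool from outside, world axes, zero at the start; "moment": the same for the moment, N m; "finger_gap": finger opening in m; "grasp_force": force on a finger pad.
Only numpy, scipy, OpenCV 4.12 (cv2) and the standard library are available. Lean on these libraries where they do the work, as an engineer would, in place of code of your own. Each camera call takes 0.05 s, during which the arm holds its last target. There are 200 camera calls.

## Working session

There is one attempt and no reset: what is moved stays moved. The work goes in short steps, Python scripts to look and compute and a tool call to move; the robot and the scene stay as the last step left them, time stands still between calls to the robot, and variables do not carry over. Pictures are saved under pics/ and viewed, at most 12 in all, crops included, and the job is handed in when it is done.

Besides the shell and the picture viewer there is one more tool, called after "Request:" by a JSON object that holds its "fn" and its "kwargs". play_rows: Moves the arm, as the interface text tells. Its arguments: {"type":"object","properties":{"targets":{"type":"array","items":{"type":"array"}}},"required":["targets"]}

```bash
ls; mkdir -p pics
python3 - <<'E'
from plant import sensors, imaging, ticket, finder, bot
import cv2, numpy as np
o=sensors.get_obs(); print({k:np.round(v,3).tolist() for k,v in o.items()}); print(bot.pinch_z)
ims=[]
for n in ["scene","top"]:
    im=imaging.capture(n); cv2.imwrite(f"pics/{n}0.png",im)
    i=imaging.camera_info(n); print(n,np.round(i["K"],1).tolist(),np.round(i["pose"],3).tolist(),[k for k in i])
    for t in ["mould","press","left_fence","rear_fence","seat","pressure_plate","pump_handle","handle_grip","wood_rib","loop_tool","bead_roller"]:
        try:
            r=finder.look_for(n,t); print(t,[(round(d["p"],2),np.round(d["extent"]).tolist()) for d in r[:2]])
        except Exception as e: print(t,e)
E
```

```text
pics
{'time_s': 0.0, 'joint_positions': [1.096, 0.418, -0.01, 1.614, 0.005, 1.111, -0.053], 'joint_velocities': [0.001, 0.001, -0.0, -0.0, 0.001, -0.002, -0.001], 'effort': [-0.002, -85.125, 0.637, -42.598, -0.049, 0.019, 0.0], 'tcp_pos': [0.263, -0.567, 0.205], 'orientation': [0.977, 0.215, -0.0, -0.001], 'contact_force': [0.093, 0.105, 0.788], 'moment': [-0.007, 0.012, 0.027], 'grasp_force': 0.0, 'finger_gap': 0.094}
-0.0188
scene [[480.8, 0.0, 267.7], [0.0, 480.8, 192.1], [0.0, 0.0, 1.0]] [[-0.783, 0.337, -0.523, -0.203], [-0.622, -0.445, 0.644, 0.879], [-0.016, 0.83, 0.558, 0.934], [0.0, 0.0, 0.0, 1.0]] ['K', 'pose']
mould [(0.9, [276.0, 177.0, 71.0, 40.0])]
press [(0.7, [171.0, 144.0, 108.0, 123.0])]
left_fence [(0.96, [174.0, 147.0, 105.0, 120.0])]
rear_fence [(0.58, [170.0, 148.0, 109.0, 118.0]), (0.22, [277.0, 175.0, 70.0, 43.0])]
seat [(0.66, [176.0, 145.0, 105.0, 122.0]), (0.23, [282.0, 178.0, 65.0, 40.0])]
pressure_plate [(0.47, [256.0, 275.0, 45.0, 8.0])]
pump_handle [(0.93, [172.0, 182.0, 53.0, 18.0])]
handle_grip [(0.74, [173.0, 180.0, 50.0, 22.0])]
wood_rib [(0.84, [28
[... 166 characters left out ...]
 [0.0, 0.0, 1.0]] [[-0.241, 0.915, -0.325, 0.252], [-0.971, -0.228, 0.077, 0.051], [-0.004, 0.334, 0.943, 0.98], [0.0, 0.0, 0.0, 1.0]] ['K', 'pose']
mould [(0.73, [308.0, 157.0, 86.0, 78.0]), (0.2, [214.0, 181.0, 31.0, 24.0])]
press [(0.8, [128.0, 92.0, 142.0, 149.0])]
left_fence [(0.68, [128.0, 95.0, 141.0, 143.0])]
rear_fence [(0.73, [130.0, 92.0, 143.0, 148.0])]
seat [(0.64, [127.0, 95.0, 148.0, 141.0])]
pressure_plate [(0.74, [212.0, 180.0, 34.0, 22.0])]
pump_handle [(0.74, [130.0, 163.0, 83.0, 15.0])]
handle_grip [(0.91, [127.0, 160.0, 81.0, 17.0])]
wood_rib [(0.8, [252.0, 256.0, 36.0, 21.0])]
loop_tool [(0.62, [202.0, 273.0, 42.0, 25.0])]
bead_roller [(0.6, [150.0, 256.0, 36.0, 50.0])]
```

Run:
```python
import cv2
t=cv2.imread("pics/top0.png")[80:320,110:430]; s=cv2.imread("pics/scene0.png")[120:340,150:370]
cv2.imwrite("pics/t0.png",cv2.resize(t,(800,600),interpolation=cv2.INTER_CUBIC))
cv2.imwrite("pics/s0.png",cv2.resize(s,(600,600),interpolation=cv2.INTER_CUBIC))
```

```text
(no output)
```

View pics/t0.png

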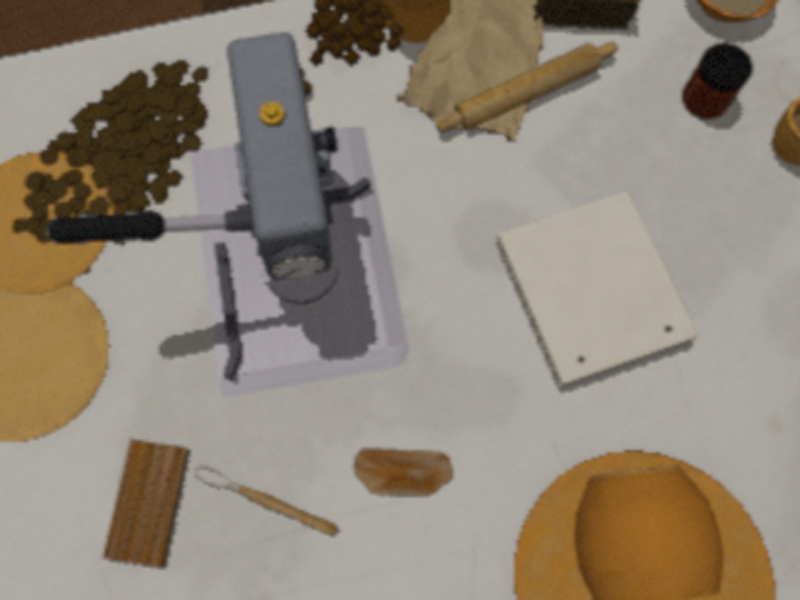

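View pics/s0.png

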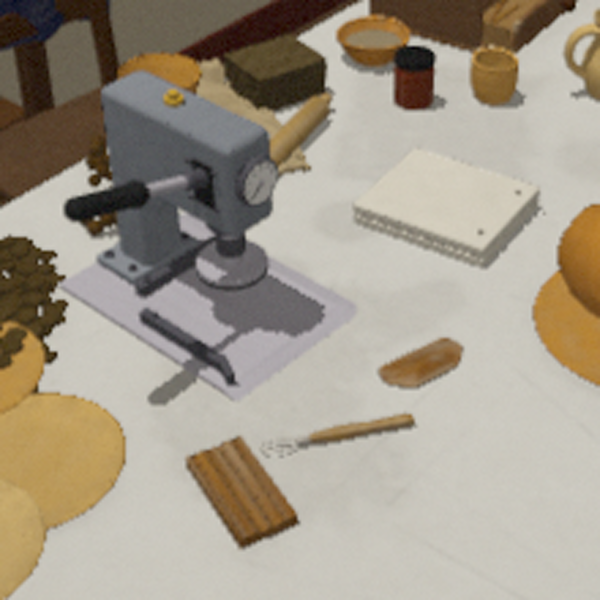

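The pictures show the press with its head near t0 (290,150) and bed corners at about (193,150), (362,128), (406,360) and (226,396). The mould lies to the right, with top corners at (499,236), (627,194), (693,338) and (563,385). I'll fit both poses next.

```bash
cat > h.py <<'E'
from plant import sensors, imaging, ticket, finder, bot
import cv2, numpy as np
from scipy.optimize import least_squares
from scipy.spatial.transform import Rotation as R
np.set_printoptions(suppress=True,precision=4)
def proj(P,n,info=None):
    i=info or imaging.camera_info(n); T=np.linalg.inv(np.array(i["pose"])); q=np.c_[P,np.ones(len(P))]@T.T
    u=np.c_[q[:,0]/-q[:,2],-q[:,1]/-q[:,2],np.ones(len(P))]@np.array(i["K"]).T
    return u[:,:2]
def put(p,L):  # planar pose x,y,yaw ; L mm
    c,s=np.cos(p[2]),np.sin(p[2]); L=np.array(L,float)/1e3
    return np.c_[p[0]+c*L[:,0]-s*L[:,1],p[1]+s*L[:,0]+c*L[:,1],L[:,2]]
def fit(obs,p0):  # obs: list (cam,local pts,pixels)
    f=lambda p:np.concatenate([(proj(put(p,L),n)-uv).ravel() for n,L,uv in obs])
    r=least_squares(f,p0,loss="soft_l1"); return r.x,f(r.x).reshape(-1,2)
PRESS=[-0,0,0]
E
python3 - <<'E'
from h import *
T=lambda a:np.array(a)/2.5+[110,80]-0.3
S=lambda a:np.array(a)*220/600+[150,120]-.3
t=[(-108,-100,0),(-108,105,0),(185,105,6),(-70,78,22),(60,78,22),(0,157,230),(0,200.6,241.6)]
tp=T([(406,356),(226,394),(193,150),(237,320),(222,243),(105,227),(50,231)])
s=[(-108,105,0),(185,105,6),(-108,-100,0),(0,157,230)]
sp=S([(237,398),(65,287),(356,310),(105,200)])
best=None
for y in np.arange(-3,3.1,1):
    p,e=fit([("top",t,tp),("scene",s,sp)],[0.5,0,y])
    if best is None or abs(e).sum()<abs(best[1]).sum(): best=(p,e)
print("press",best[0]); print(best[1])
m=[(90,78,30),(90,-78,30),(-90,-78,30),(-90,78,30)]
b=None
tm=T([(499,236),(627,194),(693,338),(563,384)]); sm=S([(355,208),(418,150),(541,190),(487,254)])
for y in np.arange(-3,3.1,1):
    p,e=fit([("top",m,tm),("scene",m,sm)],[0.5,-.3,y])
    if b is None or abs(e).sum()<abs(b[1]).sum(): b=(p,e)
print("mould",b[0]); print(b[1])
E
```

```text
press [ 0.6142  0.0403 -0.0458]
[[ 2.2513  0.8542]
 [-1.2641  0.3954]
 [-3.1201  0.2272]
 [ 1.1277 12.2674]
 [-0.0375 -1.6384]
 [ 0.1914 -0.292 ]
 [ 0.2964 -0.3189]
 [-0.7661  0.5092]
 [-4.1056 -1.0912]
 [ 1.7738 -1.8635]
 [-0.2516  0.1806]]
mould [ 0.5222 -0.2621  0.0953]
[[-1.1255  0.1867]
 [-0.0279 -0.385 ]
 [ 2.3595  0.8804]
 [-0.5062  1.8837]
 [-0.4804 -1.2295]
 [-0.4675 -0.894 ]
 [ 0.6659 -0.941 ]
 [-0.6302 -1.3051]]
```

Run:
```python
from h import *
T=lambda a:np.array(a)/2.5+[110,80]-0.3
S=lambda a:np.array(a)*220/600+[150,120]-.3
ims={n:imaging.capture(n) for n in ["top","scene"]}
# mould top-face colour / region
obs=[]
for n in ims:
    r=finder.regions_of(n,"mould"); m=r[0]["pixels"].astype(np.uint8); print(n,r[0]["p"],m.sum())
    c=max(cv2.findContours(m,0,2)[0],key=cv2.contourArea); obs.append((n,c[:,0,:]))
box=[(x,y,z) for x in(90,-90) for y in(78,-78) for z in(0,30)]
def f(p):
    out=[]
    for n,c in obs:
        h=cv2.convexHull(proj(put(p,box),n).astype(np.float32))
        out+=[cv2.pointPolygonTest(h,(float(a),float(b)),True)-0.3 for a,b in c]
    return np.array(out)
for w in ([0],[1],[0,1]):
    O=obs; obs=[O[k] for k in w]
    q=least_squares(f,[.522,-.262,.0953],loss="soft_l1",diff_step=1e-4); print("mould",w,q.x,abs(q.fun).mean()); obs=O
m=q.x
t=[(-108,-100,0),(-108,105,0),(60,78,22),(0,157,230),(0,200.6,241.6),(185,32,257),(185,-32,257)]
tp=T([(406,356),(226,394),(222,243),(105,227),(50,231),(228,42),(293,34)])
s=[(-108,105,0),(-108,-100,0),(0,157,230)]
sp=S([(237,398),(356,310),(105,200)])
for O in ([("top",t[:5],tp[:5])],[("scene",s,sp)],[("top",t[:5],tp[:5]),("scene",s,sp)]):
    p,e=fit(O,[.614,.04,-.046]); print(p,e.round(1).tolist())
np.save("pm.npy",[p,m])
for n,(x0,y0,w,h) in dict(top=(110,80,320,240),scene=(150,120,270,202)).items():
    k=800/w; im=cv2.resize(ims[n][y0:y0+h,x0:x0+w],None,fx=k,fy=k,interpolation=cv2.INTER_CUBIC)
    def line(L,pp,col,close=True):
        u=((proj(put(pp,L),n)-[x0,y0]+.5)*k).astype(np.int32); cv2.polylines(im,[u],close,col,1)
    for z in(0,30): line([(90,78,z),(90,-78,z),(-90,-78,z),(-90,78,z)],m,(0,0,255))
    line([(-86,-78,6),(-86,105,6),(185,105,6),(185,-78,6)],p,(0,255,0))
    line([(-108,-100,0),(-108,105,0),(185,105,0),(185,-100,0)],p,(0,255,255))
    line([(-70,78,22),(60,78,22)],p,(0,0,255),False); line([(90,-70,22),(90,60,22)],p,(0,0,255),False)
    line([(0,-12,185),(0,200.6,241.6)],p,(255,0,0),False)
    for z in(122,257): line([(-30,32,z),(-30,-32,z),(185,-32,z),(185,32,z)],p,(255,0,255))
    a=np.linspace(0,6.28,40); line(np.c_[40*np.cos(a),40*np.sin(a),a*0+55],p,(255,255,0))
    cv2.imwrite(f"pics/ov_{n}.png",im)
```

```text
top 0.65 3991
scene 0.66 1842
mould [0] [ 0.5264 -0.2632  0.0994] 0.34010136927600954
mould [1] [ 0.5265 -0.263   0.094 ] 0.39603748313534265
mould [0, 1] [ 0.5264 -0.2632  0.0988] 0.35992435374821474
[ 0.6151  0.0407 -0.0358] [[2.3, 0.1], [-1.0, 0.4], [-0.4, -1.6], [0.0, 0.0], [0.1, 0.2]]
[ 0.616   0.0411 -0.0282] [[-0.5, 0.3], [1.1, -2.5], [-0.2, 0.4]]
[ 0.6152  0.0407 -0.0352] [[2.3, 0.1], [-1.0, 0.4], [-0.4, -1.6], [0.0, 0.0], [0.1, 0.2], [-0.6, 0.4], [1.4, -2.2], [-0.2, 0.3]]
```

View pics/ov_top.png

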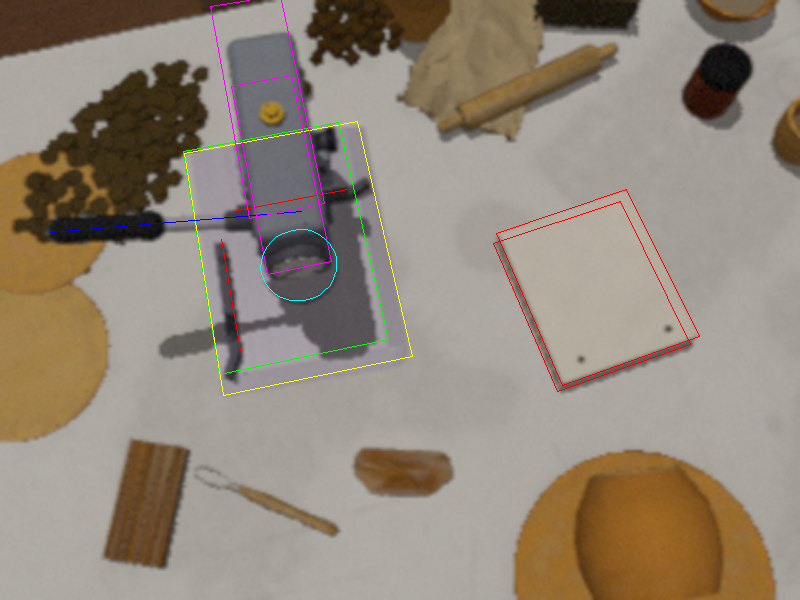

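View pics/ov_scene.png

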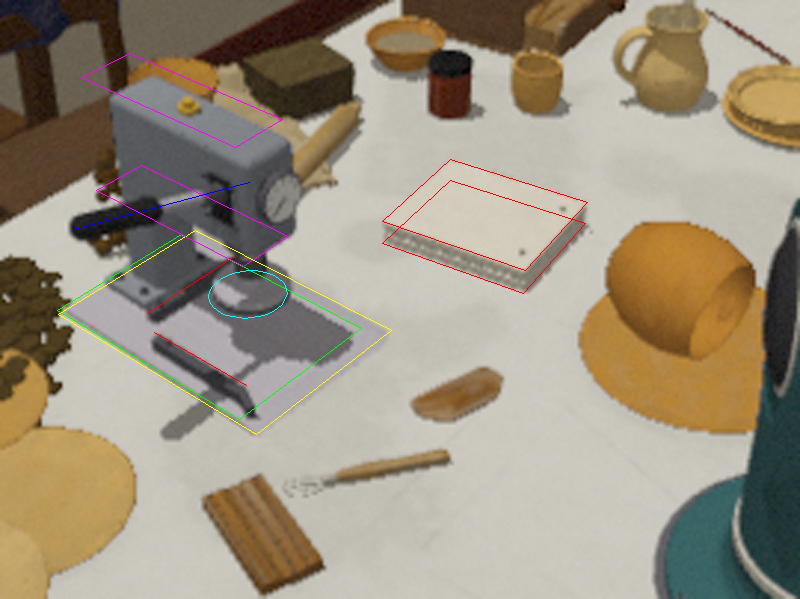

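The mould overlay fits well. The press model's yaw looks about 0.04 rad off, so I'll refine it with a gradient edge search along the model edges.

```bash
cat > edge.py <<'E'
from h import *
def lines_fit(L,p0):  # L: cam, local A, local B, pixel pts
    def f(p):
        o=[]
        for n,A,B,px in L:
            a,b=proj(put(p,[A,B]),n); d=(b-a)/np.linalg.norm(b-a)
            v=np.array(px)-a; o+=list(v[:,0]*d[1]-v[:,1]*d[0])
        return np.array(o)
    r=least_squares(f,p0,loss="soft_l1",f_scale=.5); return r.x,f(r.x)
def snap(g,a,b,w):
    d=(b-a)/np.linalg.norm(b-a); nrm=np.array([-d[1],d[0]]); s=np.arange(-w,w+.01,.2); out=[]
    for t in np.linspace(.08,.92,16):
        c=a+(b-a)*t; P=c+s[:,None]*nrm
        pr=cv2.remap(g,P[:,0].astype(np.float32)[None],P[:,1].astype(np.float32)[None],1)[0]
        gr=np.abs(np.gradient(pr)); k=gr.argmax()
        if gr[k]>.6: out.append(c+s[k]*nrm)
    return out
E
python3 - <<'E'
from edge import *
im={n:cv2.GaussianBlur(cv2.cvtColor(imaging.capture(n),6),(0,0),.8).astype(np.float32) for n in["top","scene"]}
T=lambda *a:np.array(a)/2.5+[110,80]-.4
k=800/270
S=lambda *a:np.array(a)/k+[150,120]-.4
L=[("top",(185,105,3),(-108,105,3),T((195,165),(222,375))),("top",(-108,105,0),(-108,-100,0),T((235,391),(395,361))),
("top",(185,-100,0),(-108,-100,0),T((364,140),(405,345))),("scene",(185,105,3),(-108,105,0),S((75,318),(235,422))),
("scene",(-108,105,0),(-108,-100,0),S((270,424),(370,345)))]
p,e=lines_fit(L,[.615,.0407,-.035]); print(p,e.round(1))
E=[("top",(185,105,3),(-108,105,3)),("top",(-108,105,0),(-108,-100,0)),("top",(185,-100,0),(-108,-100,0)),("scene",(185,105,0),(-108,105,0)),("scene",(-108,105,0),(-108,-100,0)),
 ("top",(-60,78,22),(60,78,22)),("scene",(-60,78,22),(60,78,22))]
for sub in (E[:5],E[:3],E[3:5],E):
    q=p
    for w in (3,2,2,1.5):
        L2=[]
        for n,A,B in sub:
            a,b=proj(put(q,[A,B]),n); s=snap(im[n],a,b,w)
            if len(s)>3:L2.append((n,A,B,s))
        q,e=lines_fit(L2,q)
    print(len(sub),q,abs(e).mean().round(2),[len(l[3]) for l in L2])
np.save("press.npy",q)
print(proj(put(q,[(0,157,230),(0,200.6,241.6)]),"top"),T((105,227),(50,231)))
n="top"; x0,y0,w,h=110,80,200,150; kk=4
I=cv2.resize(imaging.capture(n)[y0:y0+h,x0:x0+w],None,fx=kk,fy=kk,interpolation=cv2.INTER_CUBIC)
def line(L,col,close=True):
    u=((proj(put(q,L),n)-[x0,y0]+.5)*kk).astype(np.int32); cv2.polylines(I,[u],close,col,1)
line([(-86,-78,6),(-86,105,6),(185,105,6),(185,-78,6)],(0,255,0)); line([(-108,-100,0),(-108,105,0),(185,105,0),(185,-100,0)],(0,255,255))
line([(-70,78,22),(60,78,22)],(0,0,255),False); line([(90,-70,22),(90,60,22)],(0,0,255),False)
line([(0,-12,185),(0,200.6,241.6)],(255,0,0),False); line([(-30,32,257),(-30,-32,257),(100,-32,257),(100,32,257)],(255,0,255))
for z in(48,61): a=np.linspace(0,6.28,40); line(np.c_[40*np.cos(a),40*np.sin(a),a*0+z],(255,255,0))
cv2.imwrite("pics/ov2.png",I)
E
```

```text
[ 0.6154  0.0392 -0.0557] [ 1.9  0.8 -0.1  0.1 -0.6 -1.6  0.2 -0.3 -0.8  0.7]
5 [ 0.6095  0.0402 -0.0645] 0.39 [12, 16, 16, 15, 16]
3 [ 0.61    0.0394 -0.0634] 0.38 [12, 16, 16]
2 [ 0.609   0.0417 -0.0656] 0.18 [15, 16]
7 [ 0.6097  0.0398 -0.0636] 0.5 [12, 16, 16, 15, 16, 16, 16]
[[152.3366 170.8373]
 [130.4074 172.0926]] [[151.6 170.4]
 [129.6 172. ]]
```

View pics/ov2.png

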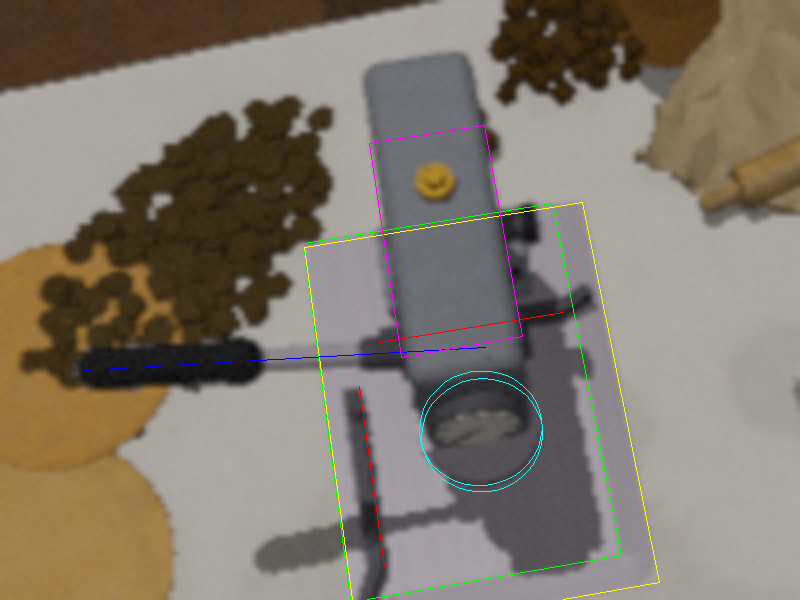

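The refined press pose is (0.610, 0.040, -0.064 rad) and the overlay now follows the bed edges. I'll use the open fingers as a two-point pusher. First, turn the tool so its y axis runs along the mould's long side.

Request:
{"fn": "play_rows", "kwargs": {"targets": [[[0,0,-7.1],[0,0,0],-1],[[0,0,-7.1],[0,0,0],-1],[[0,0,-7.1],[0,0,0],-1],[[0,0,-7.1],[0,0,0],-1],[[0,0,-7.1],[0,0,0],-1],[[0,0,-7.1],[0,0,0],-1],[[0,0,-7.1],[0,0,0],-1],[[0,0,-7.1],[0,0,0],-1],[[0,0,-7.1],[0,0,0],-1],[[0,0,-7.1],[0,0,0],-1]]}}

```text
time_s: 2.38
tcp_pos: [0.2626, -0.5671, 0.2054]
orientation: [0.668, 0.744, -0.0, -0.0]
contact_force: [-0.7, -1.0, -0.1]
finger_gap: 0.0943
grasp_force: 0.0
```

```bash
cat >> h.py <<'E'
PP=np.array([.610,.040,-.0636])
def rel(p=None):
    o=sensors.get_obs(); r=R.from_quat(o["orientation"]); X=r.apply([1,0,0]); yaw=np.arctan2(X[1],X[0])
    return o,r,yaw
def goto(xyz,yaw=None):  # prints tool-frame delta mm and turn deg about tool z
    o,r,y=rel(); print("tcp",o["tcp_pos"],"yaw",np.degrees(y).round(2),"z",r.apply([0,0,1]),"F",np.round(o["contact_force"],1),"t",round(o["time_s"],2))
    print("delta",(r.inv().apply(np.array(xyz)-o["tcp_pos"])*1e3).round(1),"turn",None if yaw is None else -np.degrees(yaw-y).round(2))
def press_pt(x,y,z): return put(PP,[(x,y,z)])[0]
def mould():
    obs=[]
    for n in ["top","scene"]:
        imaging.capture(n); r=finder.regions_of(n,"mould")
        if r and r[0]["p"]>.4:
            c=max(cv2.findContours(r[0]["pixels"].astype(np.uint8),0,2)[0],key=cv2.contourArea); obs.append((n,c[:,0,:]))
    return obs
E
python3 -c "
from h import *
goto([.537,-.3735,.2],np.radians(95.66)); print(press_pt(-98,0,12),press_pt(0,157,242))"
```

```text
tcp [ 0.2626 -0.5671  0.2054] yaw 96.2 z [-0.0001  0.     -1.    ] F [-0.7 -1.  -0.1] t 2.38
delta [162.9 293.7   5.4] turn 0.54
[0.5122 0.0462 0.012 ] [0.62   0.1967 0.242 ]
```

Request:
{"fn": "play_rows", "kwargs": {"targets": [[[0,0,0.5],[16.3,29.4,18],-1],[[0,0,0],[16.3,29.4,18],-1],[[0,0,0],[16.3,29.4,18],-1],[[0,0,0],[16.3,29.4,18],-1],[[0,0,0],[16.3,29.4,18],-1],[[0,0,0],[16.3,29.4,18],-1],[[0,0,0],[16.3,29.4,18],-1],[[0,0,0],[16.3,29.4,18],-1],[[0,0,0],[16.3,29.4,18],-1],[[0,0,0],[16.3,29.4,18],-1]]}}

```text
time_s: 3.22
tcp_pos: [0.5412, -0.3761, 0.0246]
orientation: [0.673, 0.739, -0.0, 0.0]
contact_force: [0.8, -1.2, -0.2]
finger_gap: 0.0938
grasp_force: 0.0
```

```bash
python3 -c "
from h import *
goto([.537,-.3735,.012],np.radians(95.66))"
```

```text
tcp [ 0.5412 -0.3761  0.0246] yaw 95.34 z [-0.     -0.0001 -1.    ] F [ 0.8 -1.2 -0.2] t 3.22
delta [ 3.  -4.  12.6] turn -0.32
```

Request:
{"fn": "play_rows", "kwargs": {"targets": [[[0,0,0],[0,-4,12.6],-1],[[0,0,0],[10,0,0],-1],[[0,0,0],[10,0,0],-1],[[0,0,0],[8,0,0],-1],[[0,0,0],[10,1,0],-1],[[0,0,1],[12,2,0],-1],[[0,0,1],[12,2,0],-1],[[0,0,1],[12,2,0],-1],[[0,0,1],[12,2,0],-1],[[0,0,1],[12,2,0],-1]]}}

```text
time_s: 4.05
tcp_pos: [0.5398, -0.2792, 0.0139]
orientation: [0.706, 0.709, -0.0, 0.001]
contact_force: [-1.3, -3.1, -0.7]
finger_gap: 0.0938
grasp_force: 1.7
```

```bash
cat >> h.py <<'E'
def mfit(p0,z0=0):
    obs=mould()
    box=[(x,y,z+z0) for x in(90,-90) for y in(78,-78) for z in(0,30)]
    def f(p):
        out=[]
        for n,c in obs:
            h=cv2.convexHull(proj(put(p,box),n).astype(np.float32))
            out+=[cv2.pointPolygonTest(h,(float(a),float(b)),True)-0.3 for a,b in c]
        return np.array(out)
    q=least_squares(f,p0,loss="soft_l1",f_scale=.5,diff_step=1e-4); x=q.x
    d=R.from_euler("z",-PP[2]).apply([x[0]-PP[0],x[1]-PP[1],0])
    print("mould",x,"in press mm",(d*1e3).round(1),"yaw deg",np.degrees(x[2]-PP[2]).round(2),[n for n,_ in obs],abs(q.fun).mean().round(2))
def tcp_press():
    o,r,y=rel(); d=R.from_euler("z",-PP[2]).apply(np.array(o["tcp_pos"])-[PP[0],PP[1],0])
    print("tcp in press",(d*1e3).round(1),"yaw rel",np.degrees(y-PP[2]).round(2))
E
python3 -c "
from h import *
goto(press_pt(-25,-88,12),np.pi/2+PP[2]); tcp_press(); mfit([.535,-.2,.05])"
```

```text
tcp [ 0.5398 -0.2792  0.0139] yaw 90.24 z [ 0.0009 -0.0014 -1.    ] F [-1.3 -3.1 -0.7] t 4.05
delta [232.8  40.7   1.7] turn 3.89
tcp in press [ -49.8 -323.1   13.9] yaw rel 93.89
mould [ 0.5405 -0.1911  0.0107] in press mm [ -54.6 -235.1    0. ] yaw deg 4.26 ['top', 'scene'] 0.69
```

Request:
{"fn": "play_rows", "kwargs": {"targets": [[[0,0,0.4],[16,3,0],-1],[[0,0,0.4],[17,3,0],-1],[[0,0,0.4],[17,3,0],-1],[[0,0,0.4],[17,3,0],-1],[[0,0,0.4],[17,3,0],-1],[[0,0,0.4],[17,3,0],-1],[[0,0,0.4],[17,3,0],-1],[[0,0,0.4],[17,3,0],-1],[[0,0,0.4],[17,3,0],-1],[[0,0,0.4],[15,3,0],-1]]}}

```text
time_s: 5.08
tcp_pos: [0.5742, -0.114, 0.0132]
orientation: [0.73, 0.684, -0.0, 0.001]
contact_force: [-1.5, -7.3, 3.3]
finger_gap: 0.094
grasp_force: 3.4
```

```bash
python3 -c "
from h import *
goto(press_pt(-25,-88,12),np.pi/2+PP[2]); tcp_press(); mfit([.56,-.02,-.06],6)"
```

```text
tcp [ 0.5742 -0.114   0.0132] yaw 86.27 z [ 0.0002 -0.0013 -1.    ] F [-1.5 -7.3  3.3] t 5.08
delta [68.   0.8  1.1] turn -0.09
tcp in press [ -25.9 -156.    13.2] yaw rel 89.91
mould [ 0.5809 -0.0197 -0.058 ] in press mm [-25.3 -61.5   0. ] yaw deg 0.32 ['top', 'scene'] 2.99
```

Request:
{"fn": "play_rows", "kwargs": {"targets": [[[0,0,0],[9,0,0],-1],[[0,0,0],[9,0,0],-1],[[0,0,0],[9,0,0],-1],[[0,0,0],[8,0,0],-1],[[0,0,0],[7,0,0],-1],[[0,0,0],[6,0,0],-1],[[0,0,0],[5,0,0],-1],[[0,0,0],[4,0,0],-1],[[0,0,0],[3,0,0],-1],[[0,0,0],[2,0,0],-1]]}}

```text
time_s: 6.12
tcp_pos: [0.578, -0.0508, 0.0128]
orientation: [0.729, 0.684, -0.0, -0.0]
contact_force: [-1.1, -4.2, 0.0]
finger_gap: 0.0939
grasp_force: 2.0
```

```bash
python3 -c "
from h import *
tcp_press(); o=rel()[0]; print(o['contact_force'],o['moment'])"
```

```text
tcp in press [-26.1 -92.6  12.8] yaw rel 90.01
[-1.0913 -4.1953  0.0151] [-0.9841  0.0171  0.0053]
```

Next, creep slowly into the left fence.

Request:
{"fn": "play_rows", "kwargs": {"targets": [[[0,0,0],[1,0,0],-1],[[0,0,0],[1,0,0],-1],[[0,0,0],[1,0,0],-1],[[0,0,0],[1,0,0],-1],[[0,0,0],[1,0,0],-1],[[0,0,0],[0,0,0],-1],[[0,0,0],[0,0,0],-1],[[0,0,0],[0,0,0],-1],[[0,0,0],[0,0,0],-1],[[0,0,0],[0,0,0],-1]]}}

```text
time_s: 6.95
tcp_pos: [0.5784, -0.0458, 0.0128]
orientation: [0.729, 0.684, 0.0, -0.0]
contact_force: [-0.3, -0.5, -0.9]
finger_gap: 0.0939
grasp_force: 0.4
```

```bash
python3 -c "
from h import *
tcp_press(); o=rel()[0]; print(o['contact_force'],o['moment'])"
```

```text
tcp in press [-26.1 -87.7  12.8] yaw rel 90.01
[-0.2769 -0.516  -0.89  ] [-0.1952 -0.0419 -0.0504]
```

Request:
{"fn": "play_rows", "kwargs": {"targets": [[[0,0,0],[0.5,0,0],-1],[[0,0,0],[0.5,0,0],-1],[[0,0,0],[0.5,0,0],-1],[[0,0,0],[0.5,0,0],-1],[[0,0,0],[0.5,0,0],-1],[[0,0,0],[0.5,0,0],-1],[[0,0,0],[0,0,0],-1],[[0,0,0],[0,0,0],-1],[[0,0,0],[0,0,0],-1],[[0,0,0],[0,0,0],-1]]}}

```text
time_s: 7.78
tcp_pos: [0.5782, -0.045, 0.0128]
orientation: [0.73, 0.684, -0.001, 0.0]
contact_force: [-2.6, -11.9, 1.4]
finger_gap: 0.094
grasp_force: 5.9
```

```bash
python3 -c "
from h import *
tcp_press(); o=rel()[0]; print(o['contact_force'],o['moment'])"
```

```text
tcp in press [-26.3 -86.8  12.8] yaw rel 89.92
[ -2.6457 -11.8673   1.4313] [-2.6981  0.2737 -0.0368]
```

Request:
{"fn": "play_rows", "kwargs": {"targets": [[[0,0,0],[-20,0,0],-1],[[0,0,0],[-25,0,0],-1],[[0,0,0],[0,-30,-20],-1],[[0,0,0],[0,-30,-20],-1],[[0,0,0],[0,-30,-20],-1],[[0,0,0],[0,-30,0],-1],[[0,0,7.1],[0,0,0],-1],[[0,0,7.1],[0,0,0],-1],[[0,0,7.1],[0,0,0],-1],[[0,0,7.1],[0,0,0],-1]]}}

```text
time_s: 8.62
tcp_pos: [0.4561, -0.08, 0.0732]
orientation: [0.876, 0.482, 0.0, 0.0]
contact_force: [-0.2, -0.3, -0.4]
finger_gap: 0.094
grasp_force: 0.0
```

Request:
{"fn": "play_rows", "kwargs": {"targets": [[[0,0,7],[0,0,0],-1],[[0,0,7],[0,0,0],-1],[[0,0,7],[0,0,0],-1],[[0,0,7],[0,0,0],-1],[[0,0,7],[0,0,0],-1],[[0,0,7],[0,0,0],-1],[[0,0,7],[0,0,0],-1],[[0,0,6.3],[0,0,0],-1],[[0,0,6.3],[0,0,0],-1],[[0,0,0],[0,0,0],-1]]}}

```text
time_s: 9.45
tcp_pos: [0.4561, -0.0798, 0.0729]
orientation: [0.999, -0.034, 0.0, -0.0]
contact_force: [-0.5, -0.5, 0.5]
finger_gap: 0.0941
grasp_force: 0.0
```

```bash
python3 -c "
from h import *
goto(press_pt(-147,0,16),PP[2]);tcp_press(); mfit([.58,.04,-.06],6)"
```

```text
tcp [ 0.4561 -0.0798  0.0729] yaw -3.93 z [ 0.0003  0.0003 -1.    ] F [-0.5 -0.5  0.5] t 9.45
delta [  -1.7 -129.3   57. ] turn -0.29
tcp in press [-146.  -129.4   72.9] yaw rel -0.29
mould [ 0.5849  0.0443 -0.0785] in press mm [-25.3   2.7   0. ] yaw deg -0.85 ['top', 'scene'] 4.46
```

Request:
{"fn": "play_rows", "kwargs": {"targets": [[[0,0,-0.3],[0,-33,0],-1],[[0,0,0],[0,-33,0],-1],[[0,0,0],[0,-33,0],-1],[[0,0,0],[0,-30,10],-1],[[0,0,0],[0,0,25],-1],[[0,0,0],[0,0,23],-1],[[0,0,0],[8,0,0],-1],[[0,0,0],[7,0,0],-1],[[0,0,0],[7,0,0],-1],[[0,0,0],[6,0,0],-1]]}}

```text
time_s: 10.48
tcp_pos: [0.4926, 0.0461, 0.0158]
orientation: [1.0, -0.03, 0.0, 0.0]
contact_force: [-8.8, -2.8, 6.1]
finger_gap: 0.0942
grasp_force: 4.2
```

```bash
python3 -c "
from h import *
goto(press_pt(-100,0,14),PP[2]);tcp_press()"
```

```text
tcp [0.4926 0.0461 0.0158] yaw -3.38 z [ 0.     -0.0001 -1.    ] F [-8.8 -2.8  6.1] t 10.48
delta [17.6 -1.3  1.8] turn 0.26
tcp in press [-117.6   -1.3   15.8] yaw rel 0.26
```

Request:
{"fn": "play_rows", "kwargs": {"targets": [[[0,0,0],[3,0,0],-1],[[0,0,0],[3,0,0],-1],[[0,0,0],[2.5,0,0],-1],[[0,0,0],[2,0,0],-1],[[0,0,0],[1.5,0,0],-1],[[0,0,0],[1,0,0],-1],[[0,0,0],[1,0,0],-1],[[0,0,0],[0.5,0,0],-1],[[0,0,0],[0,0,0],-1],[[0,0,0],[0,0,0],-1]]}}

```text
time_s: 11.32
tcp_pos: [0.5063, 0.0452, 0.0158]
orientation: [1.0, -0.03, -0.0, 0.0]
contact_force: [-6.0, -2.0, 2.0]
finger_gap: 0.0941
grasp_force: 2.8
```

```bash
python3 -c "
from h import *
goto(press_pt(-100,0,14),PP[2]);tcp_press();print(rel()[0]['moment'])"
```

```text
tcp [0.5063 0.0452 0.0158] yaw -3.39 z [-0.0004 -0.0002 -1.    ] F [-6. -2.  2.] t 11.32
delta [ 3.9 -1.4  1.8] turn 0.25
tcp in press [-103.9   -1.4   15.8] yaw rel 0.25
[-0.5996  1.3597 -0.3013]
```

Request:
{"fn": "play_rows", "kwargs": {"targets": [[[0,0,0],[0.7,0,0],-1],[[0,0,0],[0.7,0,0],-1],[[0,0,0],[0.7,0,0],-1],[[0,0,0],[0.7,0,0],-1],[[0,0,0],[0.5,0,0],-1],[[0,0,0],[0.5,0,0],-1],[[0,0,0],[0.5,0,0],-1],[[0,0,0],[0.4,0,0],-1],[[0,0,0],[0,0,0],-1],[[0,0,0],[0,0,0],-1]]}}

```text
time_s: 12.15
tcp_pos: [0.5079, 0.0452, 0.0154]
orientation: [1.0, -0.029, -0.003, 0.0]
contact_force: [-25.4, 0.9, 18.8]
finger_gap: 0.0936
grasp_force: 12.5
```

```bash
python3 -c "
from h import *
goto(press_pt(-100,0,14),PP[2]);tcp_press();print(rel()[0]['moment'])"
```

```text
tcp [0.5079 0.0452 0.0154] yaw -3.38 z [-0.0062 -0.0003 -1.    ] F [-25.4   0.9  18.8] t 12.15
delta [ 2.2 -1.3  1.4] turn 0.27
tcp in press [-102.2   -1.3   15.4] yaw rel 0.27
[-0.237   5.6904 -0.4707]
```

Request:
{"fn": "play_rows", "kwargs": {"targets": [[[0,0,0],[-10,0,0],-1],[[0,0,0],[-25,0,0],-1],[[0,0,0],[-10,0,-30],-1],[[0,0,0],[0,20,-30],-1],[[0,0,0],[0,35,0],-1],[[0,0,0],[0,35,0],-1],[[0,0,0],[0,35,0],-1],[[0,0,0],[0,25,0],-1],[[0,0,-7.1],[0,0,0],-1],[[0,0,-7.1],[0,0,0],-1]]}}

```text
time_s: 12.98
tcp_pos: [0.4579, -0.1036, 0.0761]
orientation: [0.995, 0.096, 0.001, 0.001]
contact_force: [0.6, -0.4, -0.1]
finger_gap: 0.094
grasp_force: 0.0
```

```bash
python3 -c "
from edge import *
goto(press_pt(0,-115,16),np.pi/2+PP[2]);tcp_press()
I={n:imaging.capture(n) for n in ['top','scene']}
a=[]
for n,(x0,y0,w,h) in dict(top=(150,130,133,133),scene=(180,170,133,133)).items():
    k=3; im=cv2.resize(I[n][y0:y0+h,x0:x0+w],None,fx=k,fy=k,interpolation=2)
    u=((proj(put(PP,[(90,78,36),(90,-78,36),(-90,-78,36),(-90,78,36)]),n)-[x0,y0]+.5)*k).astype(np.int32)
    for q in u: cv2.circle(im,tuple(map(int,q)),2,(0,0,255),-1)
    a.append(im)
cv2.imwrite('pics/seat1.png',np.hstack(a))
"
```

```text
tcp [ 0.4579 -0.1036  0.0761] yaw 10.98 z [ 0.0024 -0.0008 -1.    ] F [ 0.6 -0.4 -0.1] t 12.98
delta [147.5  -0.8  60.5] turn -75.38
tcp in press [-142.6 -153.    76.1] yaw rel 14.62
```

View pics/seat1.png

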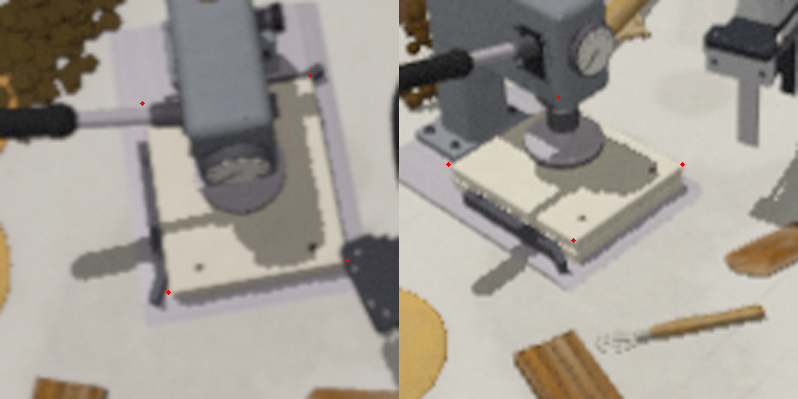

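Request:
{"fn": "play_rows", "kwargs": {"targets": [[[0,0,-7.1],[0,0,0],-1],[[0,0,-7.1],[0,0,0],-1],[[0,0,-7.1],[0,0,0],-1],[[0,0,-7.1],[0,0,0],-1],[[0,0,-7.1],[0,0,0],-1],[[0,0,-7.1],[0,0,0],-1],[[0,0,-7.1],[0,0,0],-1],[[0,0,-7.1],[0,0,0],-1],[[0,0,-7.1],[0,0,0],-1],[[0,0,-7.1],[0,0,0],-1]]}}

```text
time_s: 13.92
tcp_pos: [0.4577, -0.1015, 0.0756]
orientation: [0.755, 0.656, 0.0, 0.001]
contact_force: [-0.7, 0.8, 0.1]
finger_gap: 0.0937
grasp_force: 0.0
```

Request:
{"fn": "play_rows", "kwargs": {"targets": [[[0,0,-4.3],[0,0,0],-1],[[0,0,0],[0,25,0],-1],[[0,0,0],[0,33,0],-1],[[0,0,0],[0,33,0],-1],[[0,0,0],[0,32,20],-1],[[0,0,0],[0,0,25],-1],[[0,0,0],[10,0,15],-1],[[0,0,0],[15,0,0],-1],[[0,0,0],[15,0,0],-1],[[0,0,0],[10,0,0],-1]]}}

```text
time_s: 14.75
tcp_pos: [0.5837, -0.0582, 0.0152]
orientation: [0.732, 0.682, 0.0, 0.0]
contact_force: [-0.1, -0.2, -0.3]
finger_gap: 0.094
grasp_force: 0.0
```

```bash
python3 -c "
from h import *
goto(press_pt(-20,-87,16),np.pi/2+PP[2]);tcp_press()"
```

```text
tcp [ 0.5837 -0.0582  0.0152] yaw 85.97 z [ 0.0005  0.0003 -1.    ] F [-0.1 -0.2 -0.3] t 14.75
delta [12.7 -0.1 -0.8] turn -0.38
tcp in press [-20.  -99.7  15.2] yaw rel 89.62
```

Request:
{"fn": "play_rows", "kwargs": {"targets": [[[0,0,-0.2],[4,0,0],-1],[[0,0,0],[4,0,0],-1],[[0,0,0],[2,0,0],-1],[[0,0,0],[0.7,0,0],-1],[[0,0,0],[0.7,0,0],-1],[[0,0,0],[0.7,0,0],-1],[[0,0,0],[0.7,0,0],-1],[[0,0,0],[0.7,0,0],-1],[[0,0,0],[0.7,0,0],-1],[[0,0,0],[0,0,0],-1]]}}

```text
time_s: 15.58
tcp_pos: [0.584, -0.0458, 0.0148]
orientation: [0.729, 0.684, -0.0, -0.0]
contact_force: [-0.4, -1.4, -0.3]
finger_gap: 0.0939
grasp_force: 0.7
```

```bash
python3 -c "
from h import *
goto(press_pt(-20,-87,16),np.pi/2+PP[2]);tcp_press();print(rel()[0]['moment'])"
```

```text
tcp [ 0.584  -0.0458  0.0148] yaw 86.35 z [-0.0003 -0.0002 -1.    ] F [-0.4 -1.4 -0.3] t 15.58
delta [ 0.3  0.5 -1.2] turn -0.01
tcp in press [-20.5 -87.3  14.8] yaw rel 89.99
[-0.366   0.0865  0.0494]
```

Light contact at -87.3, where the fence stop was -86.8 before. Press a little harder, as in the first push.

Request:
{"fn": "play_rows", "kwargs": {"targets": [[[0,0,0],[0.5,0,0],-1],[[0,0,0],[0.5,0,0],-1],[[0,0,0],[0.5,0,0],-1],[[0,0,0],[0.5,0,0],-1],[[0,0,0],[0.5,0,0],-1],[[0,0,0],[0.5,0,0],-1],[[0,0,0],[0,0,0],-1],[[0,0,0],[0,0,0],-1],[[0,0,0],[0,0,0],-1],[[0,0,0],[0,0,0],-1]]}}

```text
time_s: 16.42
tcp_pos: [0.5837, -0.0454, 0.0148]
orientation: [0.73, 0.684, -0.001, 0.001]
contact_force: [-4.2, -13.9, 4.7]
finger_gap: 0.0939
grasp_force: 7.0
```

```bash
python3 -c "
from h import *
goto(press_pt(-20,-87,16),np.pi/2+PP[2]);tcp_press();print(rel()[0]['moment'])"
```

```text
tcp [ 0.5837 -0.0454  0.0148] yaw 86.24 z [-0.0012 -0.0027 -1.    ] F [ -4.2 -13.9   4.7] t 16.42
delta [-0.1  0.8 -1.2] turn -0.11
tcp in press [-20.8 -86.9  14.8] yaw rel 89.89
[-3.1989  0.7579  0.2845]
```

The mould stopped at the same place on the left fence as before, so it's home. Next, retreat, rise with the fingers shut, and cross to the pump handle.

Request:
{"fn": "play_rows", "kwargs": {"targets": [[[0,0,0],[-15,0,0],-1],[[0,0,0],[-30,0,0],-1],[[0,0,0],[-5,0,-40],1],[[0,0,0],[0,0,-41],1],[[0,0,0],[0,0,-41],1],[[0,0,0],[0,0,-41],1],[[0,0,0],[0,0,-41],1],[[0,0,0],[0,0,-41],1],[[0,0,0],[0,0,-41],1],[[0,0,0],[0,0,-41],1]]}}

```text
time_s: 17.25
tcp_pos: [0.5807, -0.0922, 0.3442]
orientation: [0.729, 0.684, 0.0, 0.0]
contact_force: [0.2, 0.8, -0.3]
finger_gap: 0.0443
grasp_force: 0.0
```

Request:
{"fn": "play_rows", "kwargs": {"targets": [[[0,0,0],[25,2,0],1],[[0,0,0],[32,2,0],1],[[0,0,0],[32,2,0],1],[[0,0,0],[32,2,0],1],[[0,0,0],[32,2,0],1],[[0,0,0],[32,2,0],1],[[0,0,0],[32,2,0],1],[[0,0,0],[32,2,0],1],[[0,0,0],[30,2,0],1],[[0,0,0],[12,0,0],1]]}}

```text
time_s: 18.08
tcp_pos: [0.6168, 0.2015, 0.3415]
orientation: [0.728, 0.686, 0.0, -0.001]
contact_force: [0.0, 0.7, -0.4]
finger_gap: 0.0005
grasp_force: 0.0
```

```bash
python3 -c "
from h import *
goto(press_pt(-2,158,252),np.pi/2+PP[2]);tcp_press();print(rel()[0]['joint_positions'])
cv2.imwrite('pics/scene_h.png',imaging.capture('scene'))
I={n:imaging.capture(n) for n in ['top','scene']}
a=[]
for n,(x0,y0,w,h) in dict(top=(150,130,133,133),scene=(180,170,133,133)).items():
    a.append(cv2.resize(I[n][y0:y0+h,x0:x0+w],None,fx=3,fy=3,interpolation=2))
cv2.imwrite('pics/seat2.png',np.hstack(a))
"
```

```text
tcp [0.6168 0.2015 0.3415] yaw 86.6 z [-0.0009  0.0018 -1.    ] F [ 0.   0.7 -0.4] t 18.08
delta [-3.8  1.5 89.5] turn 0.24
tcp in press [ -3.5 161.6 341.5] yaw rel 90.24
[-0.0654  0.4077 -0.4258  1.3521  0.1644  1.4169 -0.5447]
```

View pics/seat2.png

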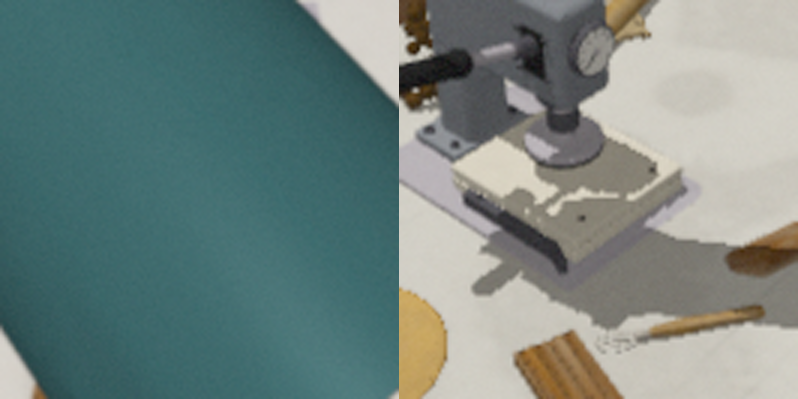

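The scene view shows the mould still tight against the left fence bar, with the plate above it. Start the first stroke.

Request:
{"fn": "play_rows", "kwargs": {"targets": [[[0,0,0],[-3,1,40],1],[[0,0,0],[0,0,40],1],[[0,0,0],[0,0,18],1],[[0,0,0],[0,0,18],1],[[0,0,0],[0,0,18],1],[[0,0,0],[0,0,18],1],[[0,0,0],[0,0,18],1],[[0,0,0],[0,0,16],1],[[0,0,0],[0,0,0],1],[[0,0,0],[0,0,0],1]]}}

```text
time_s: 19.07
tcp_pos: [0.6193, 0.1923, 0.1565]
orientation: [0.73, 0.684, 0.001, 0.0]
contact_force: [-0.5, 3.0, 7.7]
finger_gap: 0.0007
grasp_force: 3.8
```

```bash
cat >> h.py <<'E'
def st():
    o=rel()[0]; tcp_press(); print("F",np.round(o["contact_force"],2),"M",np.round(o["moment"],2),"t",round(o["time_s"],2))
def shot(n="scene"):
    cv2.imwrite(f"pics/{n}_{rel()[0]['time_s']:.2f}.png",imaging.capture(n))
E
python3 -c "
from h import *
st();shot();st()"
```

```text
tcp in press [ -0.4 152.5 156.5] yaw rel 89.9
F [-0.48  3.04  7.65] M [ 0.4  -0.08  0.05] t 19.07
tcp in press [ -0.4 152.6 156.8] yaw rel 89.89
F [-0.66  2.52  6.64] M [ 0.51 -0.07 -0.02] t 19.12
```

Request:
{"fn": "play_rows", "kwargs": {"targets": [[[0,0,0],[0,0,2],1],[[0,0,0],[0,0,2],1],[[0,0,0],[0,0,1],1],[[0,0,0],[0,0,0],1],[[0,0,0],[0,0,0],1],[[0,0,0],[0,0,0],1],[[0,0,0],[0,0,0],1],[[0,0,0],[0,0,0],1],[[0,0,0],[0,0,0],1],[[0,0,0],[0,0,0],1]]}}

```text
time_s: 19.95
tcp_pos: [0.6204, 0.1928, 0.1541]
orientation: [0.73, 0.684, 0.002, 0.001]
contact_force: [-3.6, 0.4, 27.3]
finger_gap: 0.0002
grasp_force: 13.2
```

```bash
python3 -c "
from h import *
st();shot();st()"
```

```text
tcp in press [  0.7 153.1 154.1] yaw rel 89.89
F [-3.63  0.37 27.29] M [-0.02  0.65  0.01] t 19.95
tcp in press [  0.7 153.1 154.1] yaw rel 89.89
F [-2.56  0.18 27.79] M [0.05 0.65 0.02] t 20.0
```

Request:
{"fn": "play_rows", "kwargs": {"targets": [[[0,0,0],[0,0,-15],1],[[0,0,0],[0,0,-18],1],[[0,0,0],[0,0,-18],1],[[0,0,0],[0,0,-18],1],[[0,0,0],[0,0,-18],1],[[0,0,0],[0,0,-18],1],[[0,0,0],[0,0,0],1],[[0,0,0],[0,0,0],1],[[0,0,0],[0,0,0],1],[[0,0,0],[0,0,0],1]]}}

```text
time_s: 20.83
tcp_pos: [0.6181, 0.1927, 0.2549]
orientation: [0.73, 0.684, -0.001, -0.0]
contact_force: [-0.0, -0.2, 0.8]
finger_gap: 0.0008
grasp_force: 0.0
```

```bash
python3 -c "
from h import *
st();shot()
import glob; f=['pics/scene_h.png']+sorted(glob.glob('pics/scene_[0-9]*.png')); print(f)
c=[cv2.resize(cv2.imread(x)[185:245,205:265],None,fx=6,fy=6,interpolation=2) for x in (f[0],f[-1])]
cv2.imwrite('pics/plate1.png',np.hstack(c))
for z in (36,42,48,54,60): print(z,proj(put(PP,[(-40,0,z),(0,40,z),(0,-40,z)]),'scene').round(1).tolist())
"
```

```text
tcp in press [ -1.6 152.9 254.9] yaw rel 89.95
F [-0.04 -0.23  0.81] M [-0.03 -0.12  0.03] t 20.83
['pics/scene_h.png', 'pics/scene_19.07.png', 'pics/scene_19.95.png', 'pics/scene_20.83.png']
36 [[244.3, 229.5], [225.5, 230.4], [244.2, 218.2]]
42 [[244.3, 228.0], [225.4, 228.8], [244.1, 216.7]]
48 [[244.2, 226.4], [225.2, 227.2], [244.0, 215.1]]
54 [[244.1, 224.8], [225.1, 225.6], [243.9, 213.6]]
60 [[244.0, 223.2], [225.0, 224.0], [243.8, 212.0]]
```

View pics/plate1.png

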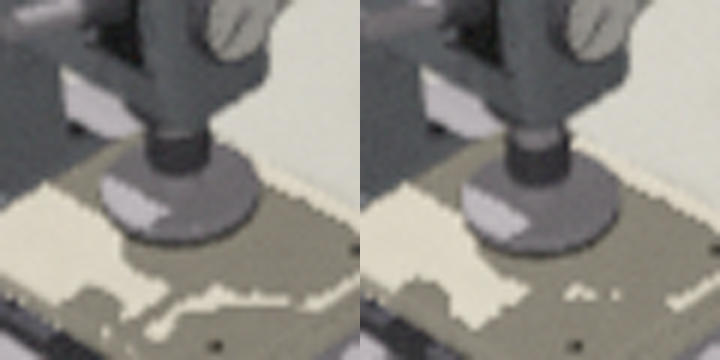

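Tracking the plate puts its start at roughly 60 mm, and the first stroke sank it about 6 mm. I'll continue with near-full strokes, reading the force near the bottom and the plate height by template match.

Request:
{"fn": "play_rows", "kwargs": {"targets": [[[0,0,0],[0,0,17],1],[[0,0,0],[0,0,17],1],[[0,0,0],[0,0,17],1],[[0,0,0],[0,0,17],1],[[0,0,0],[0,0,17],1],[[0,0,0],[0,0,16],1],[[0,0,0],[0,0,0],1],[[0,0,0],[0,0,0],1],[[0,0,0],[0,0,0],1],[[0,0,0],[0,0,0],1]]}}

```text
time_s: 21.72
tcp_pos: [0.6188, 0.1941, 0.155]
orientation: [0.729, 0.684, 0.001, -0.0]
contact_force: [2.0, 1.7, 6.6]
finger_gap: 0.0006
grasp_force: 3.2
```

Request:
{"fn": "play_rows", "kwargs": {"targets": [[[0,0,0],[0,0,-17],1],[[0,0,0],[0,0,-17],1],[[0,0,0],[0,0,-17],1],[[0,0,0],[0,0,-17],1],[[0,0,0],[0,0,-17],1],[[0,0,0],[0,0,-16],1],[[0,0,0],[0,0,0],1],[[0,0,0],[0,0,0],1],[[0,0,0],[0,0,0],1],[[0,0,0],[0,0,0],1]]}}

```text
time_s: 22.55
tcp_pos: [0.618, 0.1934, 0.2546]
orientation: [0.729, 0.684, -0.001, -0.0]
contact_force: [-0.1, 0.0, -0.3]
finger_gap: 0.0008
grasp_force: 0.0
```

```bash
cat >> h.py <<'E'
def sink():
    import glob
    f=['pics/scene_h.png','pics/scene_20.83.png']+[x for x in sorted(glob.glob('pics/scene_[0-9]*.png')) if x>'pics/scene_20.9']
    up=lambda a:cv2.resize(a,None,fx=8,fy=8,interpolation=2)
    for ref in f[:2]:
        R0=cv2.imread(ref); out=[]
        dv=proj(put(PP,[(0,0,40),(0,0,50)]),'scene'); k=(dv[0,1]-dv[1,1])/10
        c=slice(206,228) if ref==f[0] else slice(208,230)
        t=up(R0[c,221:250])
        for x in f:
            I=up(cv2.imread(x)[c.start-3:c.stop+12,219:252]); r=cv2.matchTemplate(I,t,cv2.TM_CCOEFF_NORMED); _,m,_,l=cv2.minMaxLoc(r)
            out.append((round((l[1]/8-3)/k,1),round(m,3)))
        print(ref,"sink mm",out)
E
python3 -c "
from h import *
st();shot();sink()"
```

```text
tcp in press [ -1.8 153.6 254.6] yaw rel 90.0
F [-0.11  0.02 -0.27] M [-0.07 -0.05 -0.  ] t 22.55
pics/scene_h.png sink mm [(np.float64(0.0), 1.0), (np.float64(6.7), 0.952), (np.float64(12.4), 0.93)]
pics/scene_20.83.png sink mm [(np.float64(-6.2), 0.953), (np.float64(0.0), 1.0), (np.float64(5.3), 0.97)]
```

Request:
{"fn": "play_rows", "kwargs": {"targets": [[[0,0,0],[0,0,17],1],[[0,0,0],[0,0,17],1],[[0,0,0],[0,0,17],1],[[0,0,0],[0,0,17],1],[[0,0,0],[0,0,17],1],[[0,0,0],[0,0,16],1],[[0,0,0],[0,0,0],1],[[0,0,0],[0,0,0],1],[[0,0,0],[0,0,0],1],[[0,0,0],[0,0,0],1]]}}

```text
time_s: 23.43
tcp_pos: [0.6187, 0.1942, 0.1549]
orientation: [0.729, 0.684, 0.001, -0.0]
contact_force: [2.3, 2.2, 6.2]
finger_gap: 0.0011
grasp_force: 3.2
```

Request:
{"fn": "play_rows", "kwargs": {"targets": [[[0,0,0],[0,0,-17],1],[[0,0,0],[0,0,-17],1],[[0,0,0],[0,0,-17],1],[[0,0,0],[0,0,-17],1],[[0,0,0],[0,0,-17],1],[[0,0,0],[0,0,-16],1],[[0,0,0],[0,0,0],1],[[0,0,0],[0,0,0],1],[[0,0,0],[0,0,0],1],[[0,0,0],[0,0,0],1]]}}

```text
time_s: 24.27
tcp_pos: [0.6179, 0.1934, 0.2545]
orientation: [0.729, 0.684, -0.001, -0.0]
contact_force: [-0.1, 0.1, -0.4]
finger_gap: 0.0008
grasp_force: 0.0
```

```bash
python3 -c "
from h import *
st();shot();sink()
c=cv2.resize(cv2.imread('pics/scene_h.png')[185:245,205:265],None,fx=6,fy=6,interpolation=2)
d=cv2.resize(imaging.capture('scene')[185:245,205:265],None,fx=6,fy=6,interpolation=2)
cv2.imwrite('pics/plate3.png',np.hstack([c,d]))"
```

```text
tcp in press [ -1.8 153.6 254.5] yaw rel 90.0
F [-0.1   0.13 -0.43] M [-0.06 -0.06  0.02] t 24.27
pics/scene_h.png sink mm [(np.float64(0.0), 1.0), (np.float64(6.7), 0.952), (np.float64(12.4), 0.93), (np.float64(17.7), 0.89)]
pics/scene_20.83.png sink mm [(np.float64(-6.2), 0.953), (np.float64(0.0), 1.0), (np.float64(5.3), 0.97), (np.float64(10.5), 0.92)]
```

View pics/plate3.png

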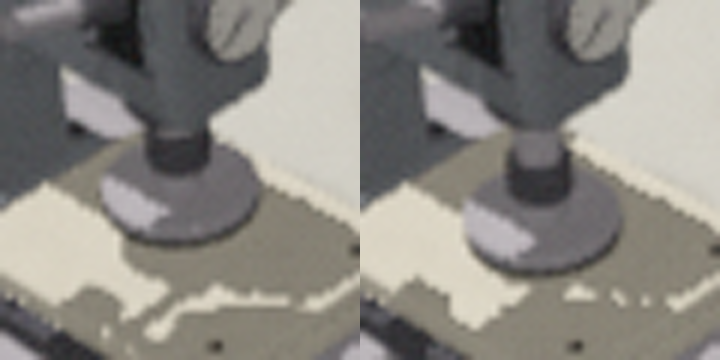

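Request:
{"fn": "play_rows", "kwargs": {"targets": [[[0,0,0],[0,0,17],1],[[0,0,0],[0,0,17],1],[[0,0,0],[0,0,17],1],[[0,0,0],[0,0,17],1],[[0,0,0],[0,0,17],1],[[0,0,0],[0,0,16],1],[[0,0,0],[0,0,0],1],[[0,0,0],[0,0,0],1],[[0,0,0],[0,0,0],1],[[0,0,0],[0,0,0],1]]}}

```text
time_s: 25.2
tcp_pos: [0.6189, 0.1944, 0.1552]
orientation: [0.729, 0.684, 0.001, 0.0]
contact_force: [2.1, 2.2, 5.4]
finger_gap: 0.0004
grasp_force: 3.2
```

Request:
{"fn": "play_rows", "kwargs": {"targets": [[[0,0,0],[0,0,-17],1],[[0,0,0],[0,0,-17],1],[[0,0,0],[0,0,-17],1],[[0,0,0],[0,0,-17],1],[[0,0,0],[0,0,-17],1],[[0,0,0],[0,0,-16],1],[[0,0,0],[0,0,0],1],[[0,0,0],[0,0,0],1],[[0,0,0],[0,0,0],1],[[0,0,0],[0,0,0],1]]}}

```text
time_s: 26.03
tcp_pos: [0.618, 0.1935, 0.2546]
orientation: [0.729, 0.684, -0.001, -0.0]
contact_force: [0.5, -0.3, -0.6]
finger_gap: 0.0008
grasp_force: 0.0
```

```bash
python3 -c "
from h import *
st();shot();sink()"
```

```text
tcp in press [ -1.8 153.7 254.6] yaw rel 90.0
F [ 0.49 -0.34 -0.6 ] M [-0.02 -0.08 -0.05] t 26.03
pics/scene_h.png sink mm [(np.float64(0.0), 1.0), (np.float64(6.7), 0.952), (np.float64(12.4), 0.93), (np.float64(17.7), 0.89), (np.float64(22.5), 0.826)]
pics/scene_20.83.png sink mm [(np.float64(-6.2), 0.953), (np.float64(0.0), 1.0), (np.float64(5.3), 0.97), (np.float64(10.5), 0.92), (np.float64(15.3), 0.854)]
```

Request:
{"fn": "play_rows", "kwargs": {"targets": [[[0,0,0],[0,0,17],1],[[0,0,0],[0,0,17],1],[[0,0,0],[0,0,17],1],[[0,0,0],[0,0,17],1],[[0,0,0],[0,0,17],1],[[0,0,0],[0,0,16],1],[[0,0,0],[0,0,0],1],[[0,0,0],[0,0,0],1],[[0,0,0],[0,0,0],1],[[0,0,0],[0,0,0],1]]}}

```text
time_s: 26.92
tcp_pos: [0.6189, 0.1945, 0.1553]
orientation: [0.729, 0.684, 0.001, 0.0]
contact_force: [1.0, 3.3, 8.4]
finger_gap: 0.0001
grasp_force: 4.5
```

Request:
{"fn": "play_rows", "kwargs": {"targets": [[[0,0,0],[0,0,-17],1],[[0,0,0],[0,0,-17],1],[[0,0,0],[0,0,-17],1],[[0,0,0],[0,0,-17],1],[[0,0,0],[0,0,-17],1],[[0,0,0],[0,0,-16],1],[[0,0,0],[0,0,0],1],[[0,0,0],[0,0,0],1],[[0,0,0],[0,0,0],1],[[0,0,0],[0,0,0],1]]}}

```text
time_s: 27.75
tcp_pos: [0.618, 0.1935, 0.2546]
orientation: [0.729, 0.684, -0.001, -0.0]
contact_force: [-0.5, 0.4, 1.2]
finger_gap: 0.0004
grasp_force: 0.0
```

```bash
python3 -c "
from h import *
st();shot();sink()
import glob
f=sorted(glob.glob('pics/scene_2[0-9]*.png'))
g=[cv2.resize(cv2.imread(x)[178:238,205:271],None,fx=6,fy=6,interpolation=2) for x in (f[-2],f[-1])]
cv2.imwrite('pics/plate5.png',np.hstack(g))"
```

```text
tcp in press [ -1.8 153.7 254.6] yaw rel 90.0
F [-0.45  0.39  1.2 ] M [ 0.03 -0.08  0.05] t 27.75
pics/scene_h.png sink mm [(np.float64(0.0), 1.0), (np.float64(6.7), 0.952), (np.float64(12.4), 0.93), (np.float64(17.7), 0.89), (np.float64(22.5), 0.826), (np.float64(23.4), 0.787)]
pics/scene_20.83.png sink mm [(np.float64(-6.2), 0.953), (np.float64(0.0), 1.0), (np.float64(5.3), 0.97), (np.float64(10.5), 0.92), (np.float64(15.3), 0.854), (np.float64(16.2), 0.815)]
```

View pics/plate5.png

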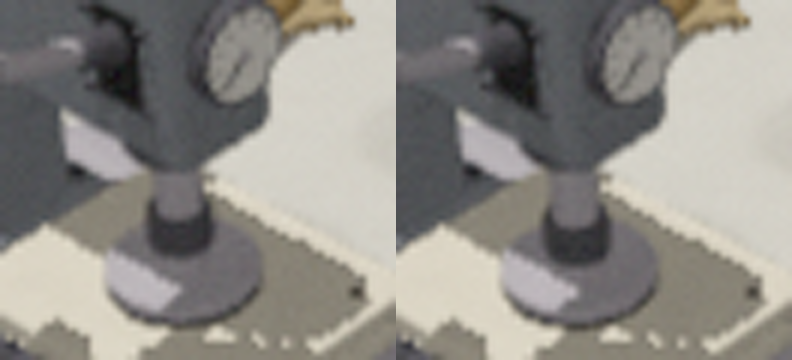

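Stroke 5 touched: the plate sank only about 0.9 mm and the handle got stiffer. That puts the load near 23 N. One more stroke should bring it to about 50 N.

Request:
{"fn": "play_rows", "kwargs": {"targets": [[[0,0,0],[0,0,17],1],[[0,0,0],[0,0,17],1],[[0,0,0],[0,0,17],1],[[0,0,0],[0,0,17],1],[[0,0,0],[0,0,17],1],[[0,0,0],[0,0,16],1],[[0,0,0],[0,0,0],1],[[0,0,0],[0,0,0],1],[[0,0,0],[0,0,0],1],[[0,0,0],[0,0,0],1]]}}

```text
time_s: 28.63
tcp_pos: [0.6191, 0.1944, 0.1555]
orientation: [0.729, 0.684, 0.001, 0.0]
contact_force: [1.2, 1.6, 10.2]
finger_gap: 0.0004
grasp_force: 5.3
```

Request:
{"fn": "play_rows", "kwargs": {"targets": [[[0,0,0],[0,0,-17],1],[[0,0,0],[0,0,-17],1],[[0,0,0],[0,0,-17],1],[[0,0,0],[0,0,-17],1],[[0,0,0],[0,0,-17],1],[[0,0,0],[0,0,-30],1],[[0,0,0],[0,0,-30],1],[[0,0,0],[0,0,-30],1],[[0,0,0],[0,0,0],1],[[0,0,0],[0,0,0],1]]}}

```text
time_s: 29.47
tcp_pos: [0.6187, 0.1939, 0.3307]
orientation: [0.729, 0.684, 0.001, 0.0]
contact_force: [0.2, -0.1, -1.2]
finger_gap: 0.0005
grasp_force: 0.0
```

```bash
python3 -c "
from h import *
st();shot();sink()
I=imaging.capture('scene')
cv2.imwrite('pics/final.png',cv2.resize(I[130:290,160:370],None,fx=3.5,fy=3.5,interpolation=2))"
```

```text
tcp in press [ -1.1 154.1 330.7] yaw rel 90.0
F [ 0.21 -0.14 -1.17] M [-0.02 -0.07  0.04] t 29.47
pics/scene_h.png sink mm [(np.float64(0.0), 1.0), (np.float64(6.7), 0.952), (np.float64(12.4), 0.93), (np.float64(17.7), 0.89), (np.float64(22.5), 0.826), (np.float64(23.4), 0.787), (np.float64(23.4), 0.721)]
pics/scene_20.83.png sink mm [(np.float64(-6.2), 0.953), (np.float64(0.0), 1.0), (np.float64(5.3), 0.97), (np.float64(10.5), 0.92), (np.float64(15.3), 0.854), (np.float64(16.2), 0.815), (np.float64(16.2), 0.743)]
```

View pics/final.png

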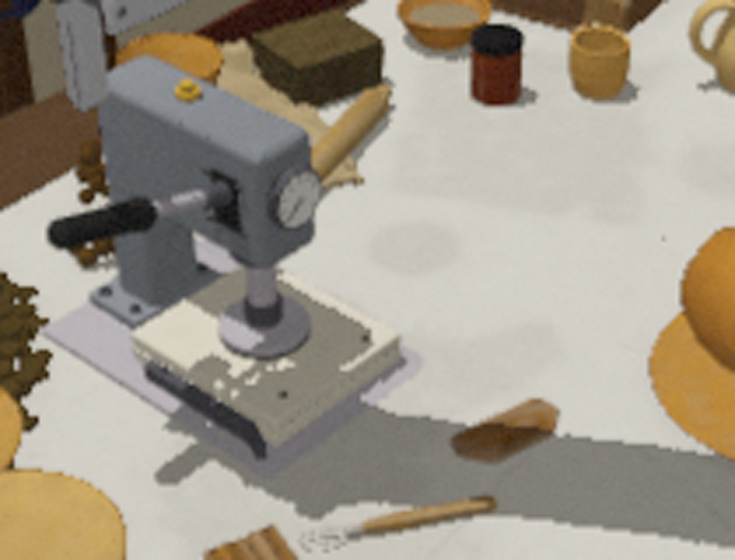

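The final picture shows the plate down on the mould, the handle up, the mould against the left fence and the tools where they were. The last stroke sank the plate no further and took about 10.2 N at the bottom, against 8.4 N the stroke before. The gripper is clear, so I'm handing in.

```bash
python3 -c "
from plant import ticket
print(ticket.job_done())"
```

```text
the job is handed in; nothing more can be done
None
```

I handed the job in at about 29.5 s: the mould is home against both fences and gripped at an estimated 50 N, with the handle up and the tools untouched; the hand-in gave no verdict, and I did not re-push the rear fence after the last left-hand push.

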